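# Blow out the herb mill, then hold its lid in the pulse position

### The job

Clean the herb mill between two blends: squeeze the trigger of the blue blower clamped beside it fully home, let it spring back so that its puff clears the open chamber, and only then fit the lid. Drop the white lid down flush into the mill's collar with its lugs through the two slots, and twist it clockwise against the spring, half way to the lock, until its black lines stand at the yellow pulse marks; never let it reach the lock click at the red marks. The spring would throw the lid back, so finish with the gripper still holding it there, and leave the other goods where they stand.

Things in the scene. Friction and masses are not known exactly. Their poses are not given: they have to be found in the camera images.
- mill: White round herb mill fixed to the table, 120 mm across the foot, 100 mm high. Origin: centre of its underside, z up along the axis. Its open top is an aluminium collar, 106 mm across. A 5 mm thick ledge inside the collar leaves a 75 mm round opening, with two slots (18 mm wide, out to radius 47 mm) through the ledge at the mill's +x and -x sides.
- mill_mouth (a point): centre of the mill's opening, level with the collar's rim, 100 mm above the table; axes as the mill's. Marks on the rim at radius 50 mm, the same on both sides: black in line with each slot (lid dropped in, turn 0), yellow = pulse, 0.60 rad clockwise seen from above, red = lock, 1.20 rad clockwise.
- pulse_mark (a point): the yellow pulse mark on the rim next after the mill's +x slot, 50 mm from the axis (its twin lies opposite)
- pulse_ring (a joint): sprung ring in the collar, pushed round clockwise by the lid's lugs, rad; 0 = at rest. It reads about 0.08 less than the lid's turn: 0.52 at the pulse mark (the mill pulses from 0.39 to 0.65). The spring turns the lid back: 0.03 N m at 0, 0.10 N m at the pulse mark. A stiff sprung lock ball is met at about 0.75 and clicks over from about 0.84.
- mill_lid: Loose lid, about 0.14 kg, upright on the table. Origin: centre of its underside, z up, 52 mm high. Grey round plug of 72 mm, z = 0 to 12 mm; white disc of 92 mm, z = 12 to 20 mm, which comes to rest on the collar's rim (lid origin then 88 mm above the mill's). On the disc stands the grip bar. It closes clockwise seen from above (its yaw gets smaller).
- lid_bar (a point): middle of the lid's grey grip bar, on the lid's axis, 40 mm above the lid's underside; axes as the lid's. The bar is 62 mm long in x, 18 mm thick in y, and stands from 20 to 52 mm above the lid's underside. Grip it across y.
- lid_lug (a point): tip of the lid's +x lug, 43 mm from the axis, 2.5 mm above the underside; a second lug lies at -x. Lugs are 10 mm wide, 5 mm high, at the plug's foot under the bar's ends; a black line on the disc shows each. The lid fits either way round, but drops in only with its x axis along the mill's (within 0.08 rad) and centred within 1.5 mm.
- blower: Blue cordless blower lying on its side in a fixed bench clamp, bent nozzle aimed at the mill's mouth. Origin: on the table under the barrel; x along the barrel to the nozzle. Barrel 49 mm thick, axis 115 mm up; clamp knob up to 170 mm at x = 18 mm. Black pistol grip, level along -y at 115 mm height: x -35 to -5, y -18 to -106, 26 mm thick in z; free below.
- blower_trigger (a joint): orange sprung trigger lever in front of the grip (nozzle side), rad: 0 released, 0.24 fully home at its stop; springs back. Hinged about the vertical at the blower's x = 12, y = -26 mm; front face at x = 16 mm, 18 mm high, reaching to y = -84 mm. Across grip and trigger at the press point: 51 mm at rest, about 43 mm fully home, about 8 N.
- blower_press (a point): point to squeeze about, along the blower's x: half way (x = -9.5 mm) between the grip's rear face and the trigger's front face, y = -64 mm, 115 mm above the table; axes as the blower's
- soap_0: bystander: pink soap bar in a paper band, 53x78x25 mm; origin at the centre of its underside
- tape_roll: bystander: roll of pale tape lying flat, 104 mm across, 25 mm high; origin at the centre of its underside
- balm_tin_0: bystander: round balm tin with green top, 54 mm across, 21 mm high; origin at the centre of its underside
- balm_tin_1: bystander: round balm tin with yellow top, 54 mm across, 21 mm high; origin at the centre of its underside
- rubber_stamp: bystander: rubber stamp with a turned wooden handle, 30x42x66 mm; origin at the centre of its underside
- price_card: bystander: brown card standing in a small wooden block, 20x75x61 mm; origin at the centre of its underside
Mind the look-alikes: they are no part of the job. There is more than one size of the mill_lid; the job needs the largest.

How it is judged:
By the outcome, as a careful person would: the job done as asked, in the order asked, and still so for the second after the job is handed in, while the arm keeps its last pose, push and grip.
It also fails if it takes over 54 s, if anything falls off the work surface, if the arm or the gripper's body presses on something with over 40 N, if the wrist force passes 120 N, or if a joint passes its speed limit or range.

### The arm

A 6-joint arm with a two-finger parallel gripper is mounted at the origin on a cart in front of the work surface, level with it; the furniture and walls round the work are solid. World frame = base frame: x ahead of the robot, y to its left, z up, the work surface at z = 0. Lengths are in m, angles in rad, forces in N, time in s.
With the tool pointing down it reaches from about 0.275 to 0.825 m from the base axis. Payload 4.9 kg.
Tool frame: the origin (TCP) lies on the centre line of the jaws, within the pads' length; the fingertips stand 22 mm ahead of it and the grasp point (between the pads) lies 3 mm ahead of it; z points along the fingers, y is the line along which they close (so a half turn about z gives the same grasp; the last joint's range is limited). The gripper opens to 85 mm and grips with 20 to 120 N. Pads are 22 mm wide; open, the fingers measure 114 mm over their backs; the gripper's body (76 mm by 85 mm) begins 54 mm behind the grasp point. The pads swing forward as they close: fully open they stand 13 mm farther back than shut.
Start: joints at [-1.363, 0.326, -0.193, 1.052, 0, 1.437], TCP at [0.184, -0.518, 0.253] pointing down, gripper open.
Joint ranges: [-2.65, 2.65], [-0.97, 1.79], [-1.3, 1.35], [-1.93, 2.1], [-1.47, 1.37], [-3.14, 3.14]. Speed limits (rad/s): [2.57, 2.57, 3.14, 3.14, 3.14, 3.14].

### API

Orientations are given as a 3x3 rotation matrix whose columns are the frame's x, y, z axes.
In Python, from workcell import monitor, eyes, sign_off gives the robot as it stands.
- The arm moves only by the tool carry_out, never from a script. Its argument "deltas" is text: rows parted by semicolons, each of 7 numbers parted by spaces: the turn, a rotation vector about the tool's x, y, z in rad, then the shift along the tool's x, y, z in cm, then the closure, from 0 (fully open) to 1 (shut). In form: wx wy wz dx dy dz fingers; .... A call has 1 to 5 rows; each row shifts and turns the commanded pose from where the row before left it, along the tool's axes as they then stand; what a row does not reach is not made up. A row lasts 1/8 s, in which the tool goes at most 62.5 mm and 10.7 degrees, less where a joint would pass 70% of its speed; a pose out of reach is approached as far as the arm can. A call with a gripper value outside its range is refused whole. The fingers move at their own pace and stop on an object; "force" is the grip in N (left out, the last holds). Time passes only in rows, so rows that do not move let the fingers close. It gives the time, the measured TCP pose, the force, the opening and the grip force at its end, in the units of the state.
- monitor.state(): the state, without advancing time (a new reading comes with each control period).
- eyes.capture(name): name is "scene" or "top"; returns a dict with "img" (420x560x3 uint8, red, green, blue), "intrinsics" (3x3 intrinsics, pixels), "origin" and "rotation" of the camera in the world. Camera axes: x right, y up, looking along -z (the intrinsics and any distortion apply to the point x, -y, -z); pixel columns grow to the right and rows downward; lengths in m; the calibration is good to about 2 mm. A picture is of the moment at which its call begins. There is no depth.
- sign_off(): hands the job in; it is judged then, once.
The state is a dict: "time": time; "joint_positions": joint angles; "joint_velocities": joint speeds; "tau": joint torques, N m; "ee_pos": TCP position; "orientation": TCP orientation; "contact_force": force on the tool from outside, world axes, zero at the start; "wrist_torque": the same for the moment, N m; "finger_gap": finger opening in m; "grip_force": force on a finger pad.
Only numpy, scipy, OpenCV 4.12 (cv2) and the standard library are available. Lean on these libraries where they do the work, as an engineer would, in place of code of your own. Each camera call takes 0.05 s, during which the arm holds its last target. There are 200 camera calls.

## Working session

There is one attempt and no reset: what is moved stays moved. The work goes in short steps, Python scripts to look and compute and a tool call to move; the robot and the scene stay as the last step left them, time stands still between calls to the robot, and variables do not carry over. Pictures are saved under pics/ and viewed, at most 10 in all, crops included, and the job is handed in when it is done.

Besides the shell and the picture viewer there is one more tool, called after "Request:" as name(argument=value, ...) on one line, values as JSON. carry_out: Moves the arm, as the interface text tells. Its arguments: {"type":"object","properties":{"deltas":{"type":"string"},"force":{"type":"number"}},"required":["deltas"]}

```bash
mkdir -p pics; ls; python3 - <<'E'
from workcell import monitor, eyes
import cv2,pickle
s=monitor.state()
for k in s: print(k,s[k])
d={}
for n in("scene","top"):
    c=eyes.capture(n); d[n]=c; cv2.imwrite(f"pics/{n}0.png",cv2.resize(c["img"][:,:,::-1],(800,600),interpolation=cv2.INTER_CUBIC))
    print({k:v for k,v in c.items() if k!="img"})
pickle.dump(d,open("c0.pkl","wb"))
E
```

```text
pics
time 0.0
joint_positions [-1.36320175e+00  3.26974671e-01 -1.93583599e-01  1.05201130e+00
 -2.69255050e-05  1.43662242e+00]
joint_velocities [ 0.00085477  0.00048172 -0.00161707 -0.00057847  0.00071527  0.00053199]
tau [ 5.11458711e-05 -4.43401229e+01  2.62438792e+01  1.54309825e-02
  1.35299128e-04 -1.87572667e-06]
ee_pos [ 0.18423716 -0.51763998  0.25248515]
orientation [[ 9.42163456e-01  3.35153501e-01 -3.91824232e-04]
 [ 3.35153664e-01 -9.42161891e-01  1.72961882e-03]
 [ 2.10525945e-04 -1.76090497e-03 -9.99998427e-01]]
contact_force [ 0.07778858 -0.50669934 -0.55288484]
wrist_torque [ 0.00095782 -0.00728776  0.07811196]
grip_force 0.0
finger_gap 0.08527514056343413
{'intrinsics': array([[403.44819088,   0.        , 285.6402026 ],
       [  0.        , 403.44819088, 207.98699214],
       [  0.        ,   0.        ,   1.        ]]), 'origin': array([-0.2338442 ,  0.36409837,  0.53570305]), 'rotation': array([[-0.44655166,  0.41067297, -0.79494611],
       [-0.8947562 , -0.20666552,  0.3958544 ],
       [-0.00172125,  0.8880524 ,  0.45973902]])}
{'intrinsics': array([[436.96898487,   0.        , 269.58293673],
       [  0.        , 436.96898487, 210.68829624],
       [  0.        ,   0.        ,   1.        ]]), 'origin': array([ 0.39995563, -0.04837491,  1.05996451]), 'rotation': array([[ 0.0183445 ,  0.99315281, -0.11537321],
       [-0.99982233,  0.01772163, -0.00642224],
       [-0.00433367,  0.11547052,  0.99330145]])}
```

View pics/scene0.png

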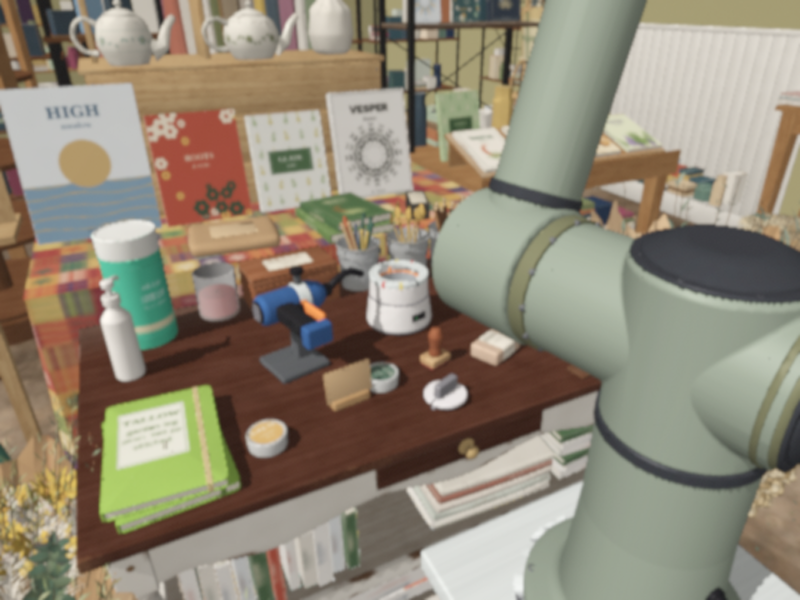

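View pics/top0.png

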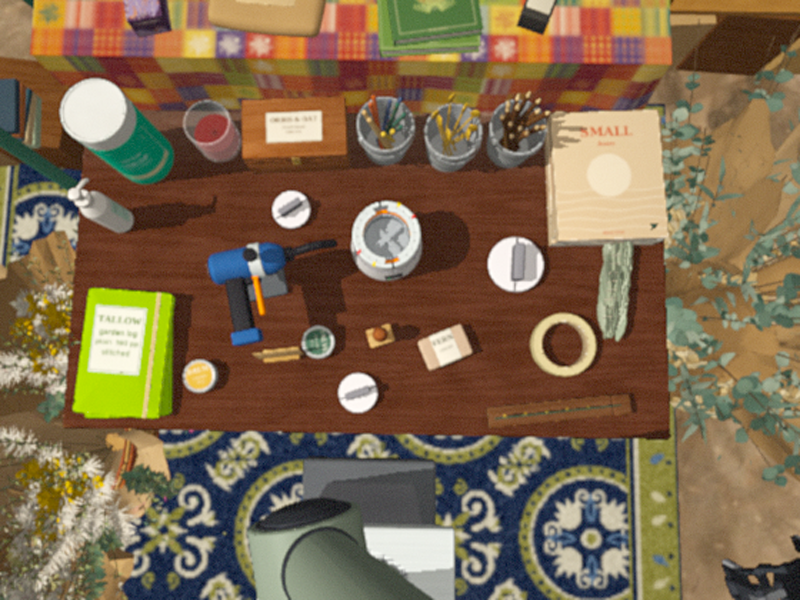

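The scene shows the mill, blower and bystanders. The top view (800 px scale) shows the mill at (387,237), the large lid at (516,264), the blower with its grip at (240,305), and the orange trigger at (258,292). The smaller lids are at (291,209) and (358,393). Next I'll zoom in on these.

```bash
python3 - <<'E'
import cv2,pickle,numpy as np
d=pickle.load(open("c0.pkl","rb")); t=d["top"]["img"][:,:,::-1]; s=d["scene"]["img"][:,:,::-1]
def crop(i,u,v,w,h,k): 
    return cv2.resize(i[v:v+h,u:u+w],(w*k,h*k),interpolation=cv2.INTER_NEAREST)
a=crop(t,241,136,66,60,6); b=crop(t,334,160,66,60,6); 
c=crop(t,140,160,100,60,4)
e=crop(s,175,180,100,60,4)
c=cv2.copyMakeBorder(c,0,0,0,0,0)
top=np.hstack([a,b]); bot=np.hstack([c,e]); top=cv2.copyMakeBorder(top,0,0,0,8,cv2.BORDER_CONSTANT)
cv2.imwrite("pics/crops.png",np.vstack([top,bot]))
E
```

```text
(no output)
```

View pics/crops.png

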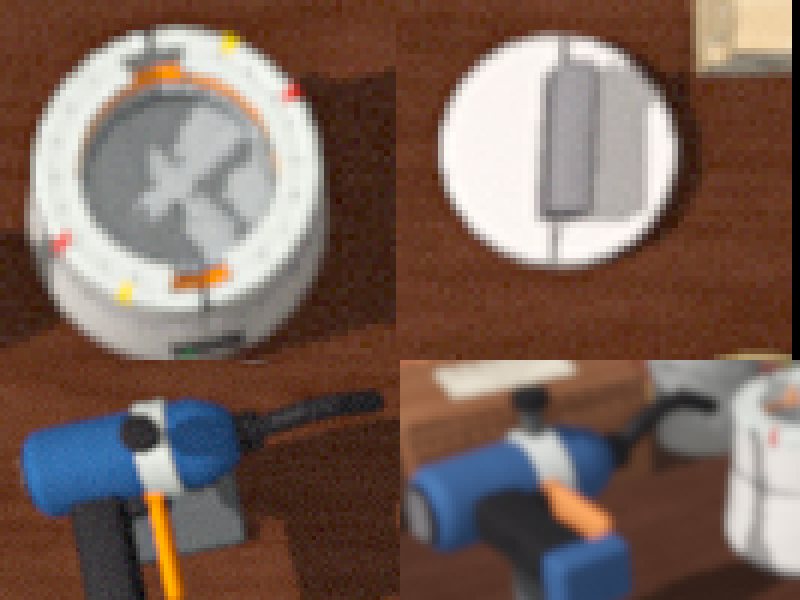

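Crop of the mill: black marks at (150,35) and (206,300), yellow at (230,42) and (125,292), red at (292,92) and (61,243). The lid's lines are at (565,40) and (556,258). The clamp knob is at (142,433) and the trigger runs from (150,495) down to (175,598). Next I'll compute poses by segmentation.

```bash
cat > h.py <<'E'
import numpy as np,cv2
def unproj(c,uv,z):
    K=c["intrinsics"]; uv=np.atleast_2d(uv).astype(float)
    r=np.c_[(uv[:,0]-K[0,2])/K[0,0],-(uv[:,1]-K[1,2])/K[1,1],-np.ones(len(uv))]@c["rotation"].T
    return (c["origin"]+r*((z-c["origin"][2])/r[:,2])[:,None])
def proj(c,P):
    p=(np.atleast_2d(P)-c["origin"])@c["rotation"]; K=c["intrinsics"]
    return np.c_[K[0,0]*p[:,0]/-p[:,2]+K[0,2],K[1,1]*-p[:,1]/-p[:,2]+K[1,2]]
def mask(img,lo,hi,box):
    h=cv2.cvtColor(img,cv2.COLOR_RGB2HSV); m=cv2.inRange(h,lo,hi); o=np.zeros_like(m); u0,v0,u1,v1=box
    o[v0:v1,u0:u1]=m[v0:v1,u0:u1]; return o
def blobs(m,mn=3):
    n,l,s,c=cv2.connectedComponentsWithStats(m); return [(s[i,4],c[i],l==i) for i in range(1,n) if s[i,4]>=mn]
E
python3 - <<'E'
from h import *; import pickle
d=pickle.load(open("c0.pkl","rb")); t=d["top"]; I=t["img"]
f=lambda a:np.round(a,4)
B=(241,136,307,196)
for n,lo,hi in(("yellow",(22,120,150),(35,255,255)),("red",(172,90,120),(180,255,255)),("red2",(0,120,150),(4,255,255)),("orange",(8,150,150),(18,255,255))):
    for a,c,_ in blobs(mask(I,lo,hi,B)): print(n,a,f(c),f(unproj(t,c,.1)))
for p in((150,35),(206,300)): print("blk",f(unproj(t,(241+(p[0]-2.5)/6,136+(p[1]-2.5)/6),.1)))
# lid
m=mask(I,(0,0,125),(180,70,255),(337,163,385,210))
b=max(blobs(m),key=lambda x:x[0]); 
cn=max(cv2.findContours(b[2].astype(np.uint8),cv2.RETR_EXTERNAL,cv2.CHAIN_APPROX_NONE)[0],key=len)[:,0]
P=unproj(t,cn,.02)[:,:2]
(x,y),r=cv2.minEnclosingCircle(P.astype(np.float32)*1000); A=np.c_[2*P,np.ones(len(P))]; s=np.linalg.lstsq(A,(P**2).sum(1),rcond=None)[0]
print("lid",x,y,r,f(s[:2]),(s[2]+s[0]**2+s[1]**2)**.5)
L=[unproj(t,(334+(p[0]-396-2.5)/6,160+(p[1]-2.5)/6),.02)[0] for p in((565,40),(556,258))]; print("lidlines",f(L), np.arctan2(*(L[0]-L[1])[[1,0]]))
# bar top: dark grey
for a,c,_ in blobs(mask(I,(0,0,80),(180,60,150),(337,163,385,210)),20): print("bar?",a,f(c),f(unproj(t,c,.052)))
# blower
print("knob",f(unproj(t,(140+(142-1.5)/4,160+(433-360-1.5)/4),.17)))
m=mask(I,(8,150,150),(20,255,255),(165,185,200,235))
b=max(blobs(m),key=lambda x:x[0]); print("trig px",b[0],b[1])
uv=np.argwhere(b[2])[:,::-1]; P=unproj(t,uv,.124)[:,:2]; print("trig",cv2.boxPoints(cv2.minAreaRect((P*1000).astype(np.float32))), f(P.mean(0)))
vx=cv2.fitLine(P.astype(np.float32),cv2.DIST_L2,0,.01,.01).ravel(); print(vx)
for v in range(185,240,3): print(v," ".join("%d,%d,%d"%tuple(I[v,u]) for u in range(156,190,2)))
E
```

```text
yellow 6 [278.6667 142.1667] [[ 0.6672 -0.0598  0.1   ]]
yellow 4 [261.5 184.5] [[ 0.5698 -0.0231  0.1   ]]
red2 3 [289.6667 150.6667] [[ 0.648  -0.0848  0.1   ]]
red2 3 [250.3333 176.3333] [[0.5879 0.0022 0.1   ]]
orange 16 [266.6875 148.    ] [[ 0.6533 -0.0331  0.1   ]]
orange 16 [274.     182.0625] [[ 0.5758 -0.0508  0.1   ]]
blk [[ 0.6684 -0.0303  0.1   ]]
blk [[ 0.5679 -0.053   0.1   ]]
lid 588.3516235351562 -259.22442626953125 48.42720413208008 [ 0.588  -0.2591] 0.046997356408765685
lidlines [[ 0.6331 -0.2629  0.02  ]
 [ 0.5442 -0.2588  0.02  ]] -0.04638711782835664
bar? 81 [362.6049 185.1235] [[ 0.581 -0.258  0.052]]
knob [[0.5682 0.1542 0.17  ]]
trig px 105 [180.95238095 206.82857143]
trig [[483.71863 147.66231]
 [486.10583 137.80092]
 [543.75525 151.75658]
 [541.36804 161.61797]] [0.5137 0.1493]
[0.96939915 0.24548998 0.5136841  0.14929956]
185 55,112,176 51,109,173 57,115,175 60,118,179 50,112,174 57,117,173 60,109,171 46,110,170 45,104,168 205,211,214 231,232,225 228,230,223 228,230,223 201,201,194 50,96,157 48,101,158 46,97,154
188 49,107,169 59,112,172 54,109,169 52,109,
[... 2349 characters left out ...]
3,42
230 97,52,29 103,56,31 99,49,25 99,58,31 65,51,51 68,67,62 58,61,61 53,60,80 49,62,93 50,77,125 46,94,151 42,98,157 56,68,108 76,52,60 105,52,29 107,58,31 111,61,41
233 101,55,38 100,53,34 97,48,21 84,98,147 53,102,159 60,117,177 52,114,175 49,111,175 52,115,178 58,111,176 57,116,176 55,114,178 41,87,140 39,49,83 94,47,36 100,48,25 107,53,36
236 94,49,22 96,50,25 100,54,24 76,104,163 53,116,179 62,118,179 56,115,177 53,115,176 57,115,177 54,114,175 51,109,176 50,114,178 44,103,157 19,49,84 72,54,53 101,53,30 104,56,35
239 97,48,30 92,44,22 100,55,26 89,80,116 51,119,183 52,117,179 48,110,171 42,99,163 39,92,152 43,81,129 45,73,117 49,52,91 76,59,77 92,54,52 110,61,39 106,59,37 105,53,25
```

```bash
python3 - <<'E'
from h import *; import pickle
t=pickle.load(open("c0.pkl","rb"))["top"]
o=np.array([.5638,.1716]); xb=np.array([.2455,-.9694]); yb=np.array([.9694,.2455])
for n,uv,z in(("grip left",(159,209),.128),("trig front top",(181.4,209),.124),("trig front bot",(183.2,209),.106),("grip left",(162.5,227),.128),("trig end",(184,219.3),.124)):
    p=unproj(t,uv,z)[0,:2]-o; print(n,np.round([p@xb,p@yb],4))
E
```

```text
grip left [-0.037  -0.0486]
trig front top [ 0.0093 -0.0589]
trig front bot [ 0.01   -0.0569]
grip left [-0.0374 -0.0884]
trig end [ 0.0102 -0.0821]
```

Request:
carry_out(deltas="0 0 -0.18 0 0 0 0;0 0 -0.18 0 0 0 0;0 0 -0.18 0 0 0 0;0 0 -0.18 0 0 0 0;0 0 -0.18 0 0 0 0")

```text
time: 0.72
ee_pos: [0.1843, -0.5178, 0.2528]
orientation: [[0.318, 0.948, -0.0], [0.948, -0.318, 0.001], [0.001, -0.001, -1.0]]
contact_force: [-0.6, 0.1, -0.3]
finger_gap: 0.0853
grip_force: 0.0
```

Request:
carry_out(deltas="0 0 -0.18 0 0 0 0;0 0 -0.18 0 0 0 0;0 0 -0.18 0 0 0 0;0 0 -0.18 0 0 0 0;0 0 -0.18 0 0 0 0")

```text
time: 1.35
ee_pos: [0.1843, -0.5179, 0.2528]
orientation: [[-0.545, 0.838, -0.0], [0.838, 0.545, 0.001], [0.001, 0.0, -1.0]]
contact_force: [-0.1, 0.9, 0.5]
finger_gap: 0.0855
grip_force: 0.0
```

Request:
carry_out(deltas="0 0 -0.18 0 0 0 0;0 0 -0.18 0 0 0 0;0 0 -0.18 0 0 0 0;0 0 -0.18 0 0 0 0;0 0 -0.18 0 0 0 0")

```text
time: 1.98
ee_pos: [0.1843, -0.5179, 0.2528]
orientation: [[-0.996, 0.094, -0.0], [0.094, 0.996, 0.001], [0.0, 0.001, -1.0]]
contact_force: [-0.0, 0.8, 0.5]
finger_gap: 0.0853
grip_force: 0.0
```

Request:
carry_out(deltas="0 0 -0.18 0 0 0 0;0 0 -0.17 0 0 0 0")

```text
time: 2.22
ee_pos: [0.1843, -0.5179, 0.2528]
orientation: [[-0.967, -0.253, -0.0], [-0.253, 0.967, 0.001], [-0.0, 0.001, -1.0]]
contact_force: [0.4, 0.6, 0.1]
finger_gap: 0.0858
grip_force: 0.0
```

Request:
carry_out(deltas="0 0 0 -3.68 4.49 0 0;0 0 0 -3.68 4.49 0 0;0 0 0 -3.68 4.49 0 0;0 0 0 -3.68 4.49 0 0;0 0 0 -3.68 4.49 0 0")

```text
time: 2.85
ee_pos: [0.3074, -0.2533, 0.2531]
orientation: [[-0.969, -0.247, 0.0], [-0.247, 0.969, 0.0], [-0.0, 0.0, -1.0]]
contact_force: [1.3, 0.1, 0.3]
finger_gap: 0.0857
grip_force: 0.0
```

Request:
carry_out(deltas="0 0 0 -3.68 4.49 0 0;0 0 0 -3.68 4.49 0 0;0 0 0 -3.68 4.49 0 0;0 0 0 -3.68 4.49 0 0;0 0 0 -3.68 4.49 0 0")

```text
time: 3.48
ee_pos: [0.4301, 0.0098, 0.2533]
orientation: [[-0.969, -0.248, 0.0], [-0.248, 0.969, -0.0], [-0.0, -0.0, -1.0]]
contact_force: [1.8, -1.1, -0.3]
finger_gap: 0.0855
grip_force: 0.0
```

Request:
carry_out(deltas="0 0 0 -3.68 4.49 0 0;0 0 0 -3.68 4.49 0 0;0 0 0 -3.68 4.49 0 0;0 0 0 0 0 3 0;0 0 0 0 0 0 0")

```text
time: 4.1
ee_pos: [0.5013, 0.1661, 0.2209]
orientation: [[-0.969, -0.249, -0.006], [-0.249, 0.969, -0.001], [0.006, 0.0, -1.0]]
contact_force: [-1.0, 0.6, 1.2]
finger_gap: 0.085
grip_force: 0.0
```

```bash
cat > shot.py <<'E'
import sys,cv2,pickle; from workcell import eyes,monitor
d={n:eyes.capture(n) for n in("scene","top")}; pickle.dump(d,open(sys.argv[1]+".pkl","wb"))
import numpy as np
def cr(n,a):
    u,v,w,h=a; return cv2.resize(d[n]["img"][v:v+h,u:u+w,::-1],(400,600),interpolation=cv2.INTER_CUBIC)
a=list(map(int,sys.argv[2:10]))
cv2.imwrite(f"pics/{sys.argv[1]}.png",np.hstack([cr("scene",a[:4]),cr("top",a[4:])]))
s=monitor.state(); print(s["time"],s["ee_pos"],s["orientation"],s["contact_force"])
E
python3 shot.py b1 170 130 100 150 130 110 110 165
```

```text
4.2 [0.50284423 0.16540429 0.22333702] [[-9.68967881e-01 -2.47183069e-01 -1.33293504e-03]
 [-2.47182912e-01  9.68968796e-01 -2.84111059e-04]
 [ 1.36179990e-03  5.41842727e-05 -9.99999071e-01]] [ 0.79594214 -0.58391593 -0.19276711]
```

View pics/b1.png

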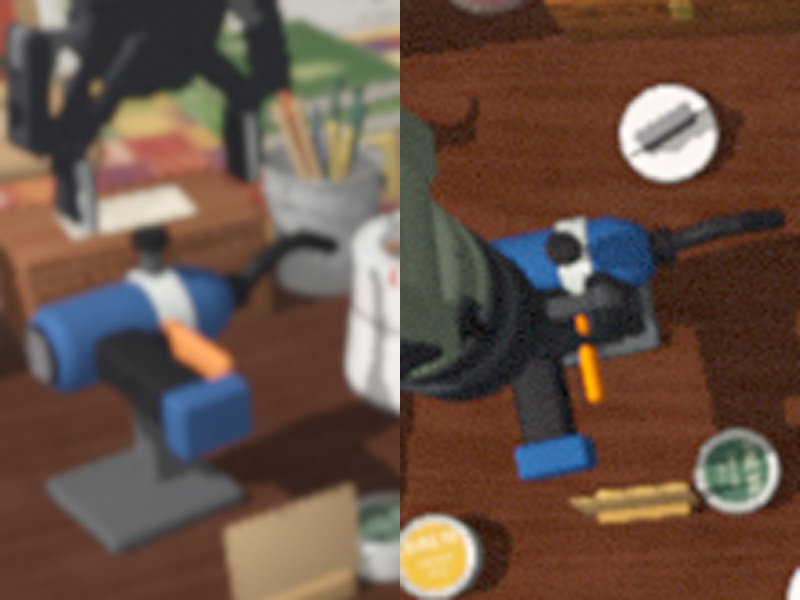

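The fingers stand open above the grip, with pads near crop (82,220) and (245,180), and the trigger's end is at (232,372). I'll check the blower's origin against the scene camera.

```bash
python3 - <<'E'
from h import *; import pickle
d=pickle.load(open("b1.pkl","rb")); o=np.array([.5638,.1716,0]); xb=np.array([.2455,-.9694,0]); yb=np.array([.9694,.2455,0]); z=np.array([0,0,1])
for dx,dy in((0,0),(-.0035,.001)):
  oo=o+xb*dx+yb*dy
  P=[oo+xb*a+yb*b+z*c for a,b,c in((.016,-.084,.124),(.016,-.084,.106),(.018,0,.17),(-.035,-.106,.128),(.016,-.026,.124))]
  s=(proj(d["scene"],P)-[170,130])*4; t=(proj(d["top"],P)-[130,110])*400/110; print(s.round(),t.round())
E
```

```text
[[242. 355.]
 [245. 384.]
 [154. 225.]
 [181. 396.]
 [183. 316.]] [[207. 398.]
 [212. 401.]
 [164. 247.]
 [128. 454.]
 [187. 304.]]
[[236. 356.]
 [238. 386.]
 [148. 226.]
 [174. 398.]
 [177. 318.]] [[201. 398.]
 [206. 401.]
 [158. 247.]
 [122. 453.]
 [181. 304.]]
```

Request:
carry_out(deltas="0 0 0 0.23 0.5 3 0;0 0 0 0 0 3 0;0 0 0 0 0 3 0;0 0 0 0 0 2.3 0;0 0 0 0 0 0 0", force=25)

```text
time: 4.82
ee_pos: [0.4992, 0.1691, 0.11]
orientation: [[-0.969, -0.246, -0.002], [-0.246, 0.969, -0.0], [0.002, 0.0, -1.0]]
contact_force: [0.0, 0.3, 0.3]
finger_gap: 0.0854
grip_force: 0.0
```

Request:
carry_out(deltas="0 0 0 0 0 0 0.35;0 0 0 0 0 0 0.35;0 0 0 0 0 0 0.35;0 0 0 0 0 0 0.35")

```text
time: 5.32
ee_pos: [0.5001, 0.1701, 0.1107]
orientation: [[-0.969, -0.248, 0.001], [-0.248, 0.969, 0.0], [-0.001, -0.0, -1.0]]
contact_force: [0.1, 0.0, 0.2]
finger_gap: 0.0554
grip_force: 0.0
```

Gap is 55 mm with no contact yet. Now I'll squeeze fully.

Request:
carry_out(deltas="0 0 0 0 0 0 0.6;0 0 0 0 0 0 0.6;0 0 0 0 0 0 0.6;0 0 0 0 0 0 0.6")

```text
time: 5.82
ee_pos: [0.4992, 0.1735, 0.1115]
orientation: [[-0.969, -0.249, -0.001], [-0.249, 0.968, 0.008], [-0.001, 0.008, -1.0]]
contact_force: [-4.8, 9.5, 9.8]
finger_gap: 0.0437
grip_force: 26.0
```

Request:
carry_out(deltas="0 0 0 0 0 0 0.6;0 0 0 0 0 0 0.6;0 0 0 0 0 0 0.6")

```text
time: 6.2
ee_pos: [0.4992, 0.1735, 0.1115]
orientation: [[-0.969, -0.249, -0.001], [-0.249, 0.969, 0.008], [-0.001, 0.008, -1.0]]
contact_force: [-5.4, 10.3, 10.3]
finger_gap: 0.0437
grip_force: 26.0
```

Request:
carry_out(deltas="0 0 0 0 0 0 0.7;0 0 0 0 0 0 0.7;0 0 0 0 0 0 0.7", force=45)

```text
time: 6.58
ee_pos: [0.4992, 0.1737, 0.1116]
orientation: [[-0.969, -0.249, -0.001], [-0.249, 0.969, 0.009], [-0.001, 0.008, -1.0]]
contact_force: [-4.8, 10.8, 11.3]
finger_gap: 0.0431
grip_force: 43.3
```

Request:
carry_out(deltas="0 0 0 0 0 0 0;0 0 0 0 0 0 0;0 0 0 0 0 0 0;0 0 0 0 0 0 0;0 0 0 0 0 0 0")

```text
time: 7.2
ee_pos: [0.4999, 0.17, 0.1102]
orientation: [[-0.969, -0.247, -0.0], [-0.247, 0.969, 0.0], [0.0, 0.0, -1.0]]
contact_force: [0.4, -1.4, -0.4]
finger_gap: 0.0852
grip_force: 0.0
```

```bash
python3 shot.py b2 170 130 100 150 130 110 110 165; python3 -c "
from h import *;import pickle
for n in('c0','b1','b2'):
  d=pickle.load(open(n+'.pkl','rb'))['scene']
  print([ (a,c.round(1)) for a,c,_ in blobs(mask(d['img'],(8,130,150),(20,255,255),(205,195,235,240)),10)])"
```

```text
7.3 [0.49987012 0.17000602 0.11023552] [[-9.68883115e-01 -2.47518685e-01 -9.94611806e-05]
 [-2.47518683e-01  9.68883120e-01 -2.99011481e-05]
 [ 1.03767352e-04 -4.35221704e-06 -9.99999995e-01]] [-0.62349343  0.57172851 -0.16097958]
[(np.int32(116), array([219. , 217.4]))]
[(np.int32(114), array([219. , 217.4]))]
[(np.int32(97), array([218.4, 217.2]))]
```

Request:
carry_out(deltas="0 0 0 0 0 -4 0;0 0 0 0 0 -5 0;0 0 0 0 0 -5 0;0 0 0 0.26 -5.48 0 0;0 0 0 0.26 -5.48 0 0")

```text
time: 7.92
ee_pos: [0.5226, 0.0619, 0.2514]
orientation: [[-0.968, -0.25, 0.002], [-0.25, 0.968, -0.0], [-0.002, -0.001, -1.0]]
contact_force: [1.2, 0.0, 0.4]
finger_gap: 0.0853
grip_force: 0.0
```

```bash
python3 - <<'E'
from h import *; import pickle
d=pickle.load(open("b2.pkl","rb")); s=d["scene"];t=d["top"]
print(proj(s,[(.588,-.26,.02),(.618,-.0415,.1)]))
I=t["img"]
# refine in top: fit lid disc + lines with gray detail
g=cv2.cvtColor(I,cv2.COLOR_RGB2GRAY)
m=mask(I,(0,0,125),(180,70,255),(337,163,385,210)); b=max(blobs(m),key=lambda x:x[0])
cn=max(cv2.findContours(b[2].astype(np.uint8),cv2.RETR_EXTERNAL,cv2.CHAIN_APPROX_NONE)[0],key=len)[:,0]
e=cv2.fitEllipse(cn); print(e, unproj(t,e[0],.02))
for v in range(166,206): print(v," ".join("%3d"%x for x in g[v,352:382]))
E
```

```text
[[353.8500609  204.9659122 ]
 [279.13752771 189.82647865]]
((360.4012451171875, 184.29237365722656), (37.32197952270508, 38.499755859375), 139.25953674316406) [[ 0.58870647 -0.2593826   0.02      ]]
166  72  95 123 153 174 189 200 205 203 167 156 174 174 167 153 110  74  62  59  61  66  71  66  69  70  66  63  68  71  65
167 155 186 207 229 237 239 241 243 236 178 173 230 240 240 232 196 159 121  77  52  56  60  64  61  61  68  63  60  59  53
168 229 240 243 248 250 249 249 250 242 180 175 236 248 248 247 241 233 209 168 110  60  50  53  65  63  67  64  58  63  56
169 247 249 248 247 248 248 247 250 240 179 158 207 221 225 227 244 248 238 226 189 124  63  39  54  63  66  67  66  69  69
170 249 249 248 247 246 246 249 243 219 172 151 163 175 178 183 212 235 220 211 221 178 106  58  42  49  60  63  66  70  66
171 247 247 246 246 247 248 241 217 182 160 161 158 156 155 145 164 197 187 187 200 182 146  99  53  43  47  55  66  63  46
172 246 246 247 246 248 245 222 178 151 160 167 163 159 146 126 129 171 177 177 177 177 171 145  89  48  37  49  48  46  45
173 247 247 248 246 250 244 202 1
[... 3358 characters left out ...]
 181 179 180 181 179 181 181 180 176 150 127  91  53  42  46  45  44  39  39  44
201 144 166 175 178 180 183 180 151 111 166 183 184 181 182 180 176 175 169 139  97  65  50  46  45  52  41  46  45  49  48
202  93 117 141 159 173 175 175 148 122 166 180 178 177 176 167 148 134 116  84  56  45  45  46  47  46  54  51  45  47  48
203  45  64  81 100 120 131 136 122 117 142 150 147 141 131 118  91  72  65  44  48  43  46  44  52  50  43  49  48  38  47
204  40  40  47  57  65  67  80  75  75  91  93  91  81  72  57  50  45  41  51  52  49  54  47  48  49  44  40  46  43  51
205  40  29  45  36  35  43  48  50  52  49  44  50  43  45  40  42  45  50  45  45  40  43  44  40  41  41  46  42  39  46
```

Request:
carry_out(deltas="0 0 0 0.26 -5.48 0 0;0 0 0 0.26 -5.48 0 0;0 0 0 0.26 -5.48 0 0;0 0 0 0.26 -5.48 0 0;0 0 0 0.26 -5.48 0 0")

```text
time: 8.55
ee_pos: [0.5773, -0.2079, 0.2503]
orientation: [[-0.969, -0.247, 0.0], [-0.247, 0.969, 0.0], [-0.0, 0.0, -1.0]]
contact_force: [0.5, 0.5, 0.3]
finger_gap: 0.085
grip_force: 0.0
```

Request:
carry_out(deltas="0 0 0 0.26 -5.48 0 0;0 0 0.148 0 0 5 0;0 0 0.148 0 0 5 0;0 0 0 0 0 0 0")

```text
time: 9.05
ee_pos: [0.5852, -0.2583, 0.146]
orientation: [[-0.999, 0.044, -0.008], [0.044, 0.999, 0.005], [0.008, 0.004, -1.0]]
contact_force: [-0.3, -0.1, 0.2]
finger_gap: 0.0851
grip_force: 0.0
```

```bash
python3 shot.py l1 310 130 90 135 320 110 100 150; python3 -c "
from h import *;import pickle
t=pickle.load(open('c0.pkl','rb'))['top']
print(unproj(t,(363.1,183),.052),unproj(t,(360.4,184.3),.02),unproj(t,[(361.6,167.5),(360,201)],.02))"
```

```text
9.15 [ 0.58861924 -0.25993642  0.1513071 ] [[-9.99057852e-01  4.33975009e-02  2.54525725e-04]
 [ 4.33974655e-02  9.99057876e-01 -1.42777727e-04]
 [-2.60482127e-04 -1.31597438e-04 -9.99999957e-01]] [1.28982778 0.3108928  0.2192974 ]
[[ 0.58607261 -0.25920823  0.052     ]] [[ 0.58868777 -0.2593795   0.02      ]] [[ 0.62999562 -0.26251451  0.02      ]
 [ 0.54802513 -0.25819177  0.02      ]]
```

View pics/l1.png

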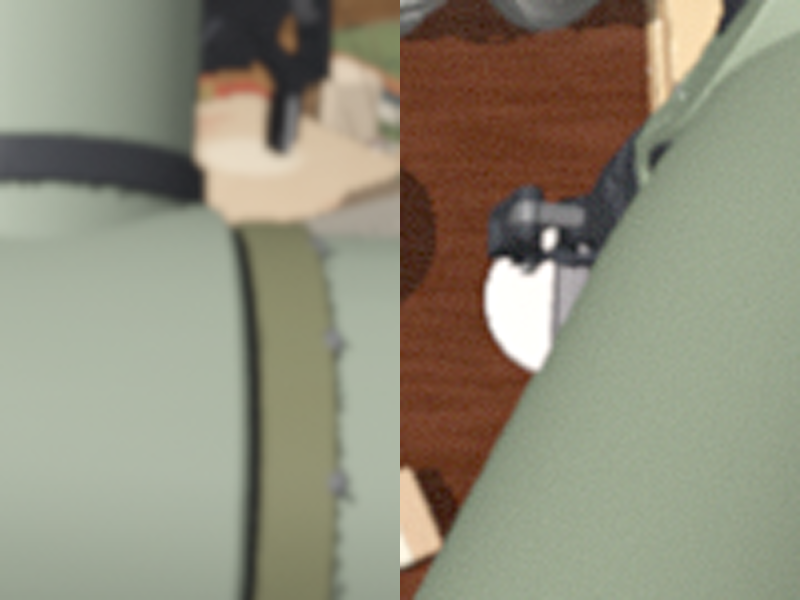

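The lid at (530,310) lies centred under the jaws, with its bar aligned. Now I'll descend and grip.

Request:
carry_out(deltas="0 0 0 0 0 4 0;0 0 0 0 0 4 0;0 0 0 0 0 2.5 0;0 0 0 0 0 0 0;0 0 0 0 0 0 0.7", force=60)

```text
time: 9.78
ee_pos: [0.5902, -0.2608, 0.0481]
orientation: [[-0.999, 0.045, 0.004], [0.045, 0.999, -0.002], [-0.004, -0.002, -1.0]]
contact_force: [0.1, 0.4, 1.0]
finger_gap: 0.07
grip_force: 0.0
```

Request:
carry_out(deltas="0 0 0 0 0 0 1;0 0 0 0 0 0 1;0 0 0 0 0 0 1;0 0 0 0 0 0 1;0 0 0 0 0 0 1")

```text
time: 10.4
ee_pos: [0.5889, -0.2602, 0.0462]
orientation: [[-0.999, 0.046, 0.001], [0.046, 0.999, -0.001], [-0.001, -0.001, -1.0]]
contact_force: [0.2, 1.0, 5.9]
finger_gap: 0.0167
grip_force: 60.1
```

Request:
carry_out(deltas="0 0 0 0 0 0 1;0 0 0 0 0 0 1;0 0 0 0 0 0 1")

```text
time: 10.78
ee_pos: [0.5889, -0.2602, 0.0462]
orientation: [[-0.999, 0.046, 0.001], [0.046, 0.999, -0.001], [-0.001, -0.001, -1.0]]
contact_force: [-0.2, 0.8, 6.0]
finger_gap: 0.0172
grip_force: 60.1
```

Request:
carry_out(deltas="0 0 0 0 0 -3 1;0 0 0 0 0 -4 1;0 0 0 0 0 -4 1;0 0 0 -0.48 5.5 0 1;0 0 0 -0.48 5.5 0 1")

```text
time: 11.4
ee_pos: [0.6028, -0.1499, 0.1554]
orientation: [[-0.999, 0.048, 0.0], [0.048, 0.999, 0.0], [-0.0, 0.0, -1.0]]
contact_force: [0.9, 0.3, -2.5]
finger_gap: 0.0171
grip_force: 59.1
```

Request:
carry_out(deltas="0 0 0 -0.48 5.5 0 1;0 0 0 -0.48 5.5 0 1;0 0 -0.141 0 0 0 1;0 0 -0.141 0 0 0 1;0 0 0 0 0 0 1")

```text
time: 12.02
ee_pos: [0.617, -0.0406, 0.1546]
orientation: [[-0.973, -0.233, -0.001], [-0.233, 0.973, 0.0], [0.001, 0.0, -1.0]]
contact_force: [0.0, -0.5, -1.6]
finger_gap: 0.0168
grip_force: 59.3
```

```bash
python3 shot.py m1 230 130 90 135 230 110 90 135
```

```text
12.125 [ 0.6171704  -0.04104885  0.15485447] [[-9.72783493e-01 -2.31714145e-01 -9.10912579e-04]
 [-2.31714369e-01  9.72783855e-01  1.46896356e-04]
 [ 8.52083087e-04  3.53969884e-04 -9.99999574e-01]] [-0.59906641 -0.51150907 -1.55751503]
```

View pics/m1.png

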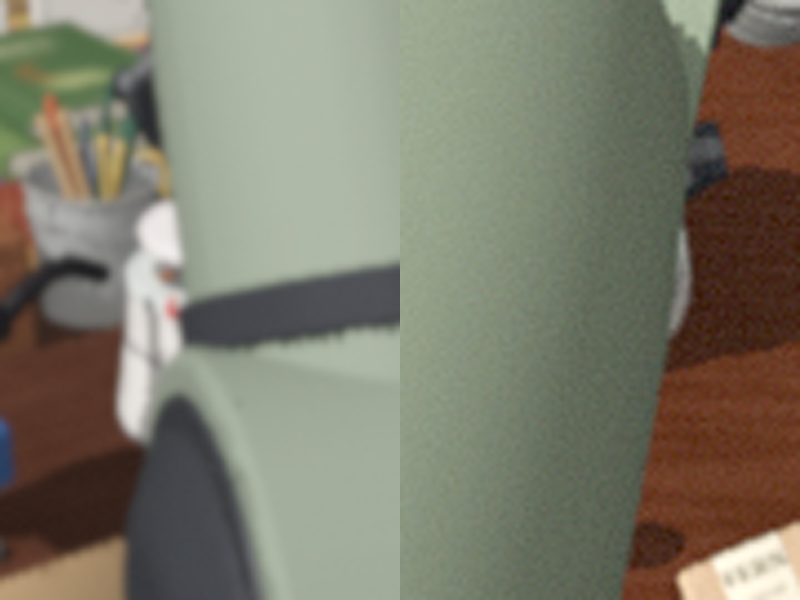

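The arm hides most of the fit; only the lid's left edge at (155,235) and the mill's left side show. I'll check the mill centre against the scene camera marks.

```bash
python3 - <<'E'
from h import *; import pickle
from scipy.optimize import least_squares
d=pickle.load(open("b2.pkl","rb")); t=d["top"]
d2=pickle.load(open("c0.pkl","rb"))
def wc(c,hs,box):
    I=c["img"]; h=cv2.cvtColor(I,cv2.COLOR_RGB2HSV).astype(float); out=[]
    m=np.zeros(h.shape[:2],np.uint8)
    for lo,hi in hs: m|=mask(I,lo,hi,box)
    for a,cc,l in blobs(m,3):
        l=cv2.dilate(l.astype(np.uint8),np.ones((3,3)))>0; w=np.where(l,np.clip(h[...,1]-60,0,None),0)
        v,u=np.indices(w.shape); out.append((a,((u*w).sum()/w.sum()).round(2),((v*w).sum()/w.sum()).round(2)))
    return out
for n,dd in(("c0",d2),("b2",d)):
  for cam,box in(("top",(241,136,307,192)),("scene",(250,180,305,222))):
    c=dd[cam]
    for col,hs in(("y",[((22,110,140),(35,255,255))]),("r",[((172,100,130),(180,255,255)),((0,110,130),(5,255,255))])):
        for a,u,v in wc(c,hs,box): print(n,cam,col,a,u,v,unproj(c,(u,v),.1).round(4)[0,:2])
E
```

```text
c0 top y 7 279.08 141.44 [ 0.6689 -0.0607]
c0 top y 4 261.38 184.62 [ 0.5696 -0.0228]
c0 top r 4 290.03 150.36 [ 0.6487 -0.0856]
c0 top r 4 250.61 176.11 [0.5884 0.0016]
b2 top y 7 279.1 141.37 [ 0.669  -0.0607]
b2 top y 4 261.37 184.61 [ 0.5696 -0.0228]
b2 top r 4 290.08 150.34 [ 0.6488 -0.0857]
b2 top r 4 250.62 176.13 [0.5884 0.0016]
```

Request:
carry_out(deltas="0 0 0 -0.14 -0.18 0 1;0 0 0 0 0 0.6 1;0 0 0 0 0 0.2 1;0 0 0 0 0 0 1")

```text
time: 12.62
ee_pos: [0.619, -0.0424, 0.1468]
orientation: [[-0.972, -0.234, -0.001], [-0.234, 0.972, 0.0], [0.001, 0.0, -1.0]]
contact_force: [-0.2, -0.4, -1.8]
finger_gap: 0.0171
grip_force: 59.3
```

Request:
carry_out(deltas="0 0 0 0 0 0.2 1;0 0 0 0 0 0.2 1;0 0 0 0 0 0 1")

```text
time: 13.0
ee_pos: [0.6191, -0.0415, 0.1435]
orientation: [[-0.972, -0.235, -0.0], [-0.235, 0.972, 0.002], [-0.0, 0.002, -1.0]]
contact_force: [-2.1, 3.6, -0.1]
finger_gap: 0.0174
grip_force: 59.4
```

Request:
carry_out(deltas="0 0 0 -0.01 0.12 0 1;0 0 0 0 0 0.15 1;0 0 0 0 0 0.15 1;0 0 0 0 0 0 1")

```text
time: 13.5
ee_pos: [0.619, -0.0411, 0.1399]
orientation: [[-0.972, -0.234, -0.0], [-0.234, 0.972, 0.0], [0.0, 0.0, -1.0]]
contact_force: [-0.0, 1.0, -1.7]
finger_gap: 0.017
grip_force: 59.2
```

It is sliding in. Continuing down to the seat, expected near TCP 0.134.

Request:
carry_out(deltas="0 0 0 0 0 0.2 1;0 0 0 0 0 0.2 1;0 0 0 0 0 0.1 1;0 0 0 0 0 0 1")

```text
time: 14.0
ee_pos: [0.619, -0.0411, 0.1351]
orientation: [[-0.972, -0.234, -0.0], [-0.234, 0.972, 0.0], [0.0, 0.0, -1.0]]
contact_force: [-0.9, 2.2, -1.7]
finger_gap: 0.0171
grip_force: 59.3
```

Request:
carry_out(deltas="0 0 0 0 0 0.1 1;0 0 0 0 0 0 1")

```text
time: 14.25
ee_pos: [0.619, -0.0411, 0.1345]
orientation: [[-0.972, -0.234, 0.0], [-0.234, 0.972, 0.0], [-0.0, 0.0, -1.0]]
contact_force: [-2.7, 2.6, 1.4]
finger_gap: 0.0168
grip_force: 59.7
```

Request:
carry_out(deltas="0 0 0 0.04 0.05 0.08 1;0 0 0 0 0 0 1", force=80)

```text
time: 14.5
ee_pos: [0.619, -0.041, 0.1344]
orientation: [[-0.972, -0.234, 0.001], [-0.234, 0.972, -0.001], [-0.001, -0.001, -1.0]]
contact_force: [-2.8, 3.7, 4.5]
finger_gap: 0.017
grip_force: 82.3
```

Request:
carry_out(deltas="0 0 0.1 0 0 0 1;0 0 0.1 0 0 0 1;0 0 0 0 0 0 1")

```text
time: 14.88
ee_pos: [0.6195, -0.0403, 0.1344]
orientation: [[-0.999, -0.037, 0.002], [-0.037, 0.999, 0.001], [-0.002, 0.001, -1.0]]
contact_force: [-1.4, 5.3, 4.7]
finger_gap: 0.0166
grip_force: 82.1
```

```bash
python3 -c "
from workcell import monitor; s=monitor.state(); print(s['wrist_torque'],s['contact_force'],s['ee_pos'],s['orientation'][:,0])"
```

```text
[ 0.97610987  0.17881617 -0.00149443] [-1.4274974   5.29775415  4.69713989] [ 0.61950929 -0.04030424  0.13437581] [-0.99930263 -0.03726856 -0.00230505]
```

Request:
carry_out(deltas="0 0 0.1 0 0.03 0 1;0 0 0.1 0 0 0 1;0 0 0 0 0 0 1")

```text
time: 15.25
ee_pos: [0.6194, -0.0404, 0.1344]
orientation: [[-0.987, 0.162, 0.002], [0.162, 0.987, 0.0], [-0.002, 0.0, -1.0]]
contact_force: [-1.4, 3.1, 6.2]
finger_gap: 0.0168
grip_force: 82.1
```

Request:
carry_out(deltas="0 0 0.1 0 0 0 1;0 0 0.1 0 0 0 1;0 0 0 0 0 0 1;0 0 0 0 0 0 1")

```text
time: 15.75
ee_pos: [0.6193, -0.0405, 0.1343]
orientation: [[-0.935, 0.355, 0.002], [0.355, 0.935, -0.0], [-0.002, 0.001, -1.0]]
contact_force: [-1.2, 3.2, 5.0]
finger_gap: 0.0167
grip_force: 82.1
```

```bash
python3 shot.py f1 230 130 90 135 230 110 90 135; python3 -c "
from workcell import monitor; s=monitor.state(); print(s['wrist_torque'],s['grip_force'],s['finger_gap'])"
```

```text
15.85 [ 0.6193656  -0.04052183  0.13435833] [[-9.35018916e-01  3.54592582e-01  1.93038294e-03]
 [ 3.54593042e-01  9.35020728e-01 -1.10393856e-04]
 [-1.84409291e-03  5.81280015e-04 -9.99998131e-01]] [-2.29988952  4.32478547  5.7046897 ]
[ 0.75823126  0.26394553 -0.03326043] 82.1426260471344 0.01631794737423423
```

View pics/f1.png

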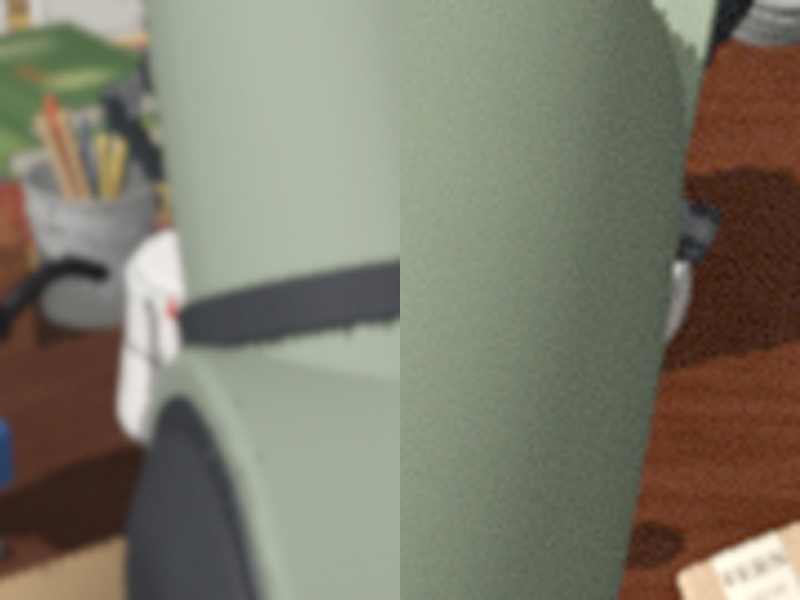

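The lid sits flush in the collar, with its edge at (155,250). The tool's angle is -0.363 against the mark at -0.365, and the change in wrist moment (about 0.11 N m) matches the spring at the pulse mark.

```bash
python3 -c "
from workcell import sign_off; print(sign_off())"
```

```text
the job is handed in; nothing more can be done
None
```

The job is handed in after about 16 s: the blower trigger was squeezed home and sprang back, then the lid was dropped flush and turned 0.60 rad to the pulse marks, where the gripper still holds it; the arm hid the lines and marks at the end, so the turn is judged from the tool's angle and the spring's torque.

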